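# Lap stroke on the sprung plate

### The arm

A 7-joint arm with a two-finger parallel gripper is mounted at the origin on the work surface. World frame = base frame: x ahead of the robot, y to its left, z up, the work surface at z = 0. Lengths are in m, angles in rad, forces in N, time in s.
With the tool pointing down it reaches from about 0.4 to 0.85 m from the base axis. Payload 10.4 kg.
Tool frame: the origin (TCP) lies midway between the tips of the shut fingers; the grasp point (between the pads) lies r.grip_point_offset behind it (r.grip_point_offset is the distance from the TCP to the grasp point, in m); z points along the fingers, y is the line along which they close (so a half turn about z gives the same grasp; the last joint's range is limited). The gripper opens to 87 mm and grips with 3 to 60 N. Pads are 19 mm wide; open, the fingers measure 117 mm over their backs; the gripper's body (75 mm by 190 mm) begins 51 mm behind the grasp point.
Start: joints at [1.322, 0.332, -0.065, 1.46, 0.022, 1.35, -0.088], TCP at [0.14, -0.609, 0.223] pointing down, gripper open.
Joint ranges: [-2.6, 2.6], [-0.5, 2.12], [-1.47, 1.34], [0.16, 2.42], [-1.27, 4.41], [0.06, 2.06], [-2.6, 2.6]. Speed limits (rad/s): [2.22, 2.22, 2.79, 2.79, 3.14, 3.14, 3.14].

### API

Orientations are given as a unit quaternion [x, y, z, w].
In Python, from bench import r gives the robot as it stands.
- The arm moves only by the tool play_rows, never from a script. Its arguments are lists of equal length, an entry for each row: "claw": the closure, from 0 (fully open) to 1 (shut); "delta_pos": the shift along the tool's x, y, z scaled (see below), a list of three; "delta_rot": the turn, a rotation vector about the tool's x, y, z scaled (see below), a list of three. A call has 1 to 8 rows; each row shifts and turns the commanded pose from where the row before left it, along the tool's axes as they then stand; what a row does not reach is not made up. The controller multiplies each number of a shift by 200 mm and each number of a turn by pi rad. A row lasts 1/10 s, in which the tool goes at most 50 mm and 8.59 degrees, less where a joint would pass 70% of its speed; a pose out of reach is approached as far as the arm can. A call with a number of a shift or a turn outside -1 to 1 is refused whole. A call with a gripper value outside its range is refused whole. The fingers move at their own pace and stop on an object; "squeeze" is the grip in N (left out, the last holds). Time passes only in rows, so rows that do not move let the fingers close. It gives the time, the measured TCP pose, the force, the opening and the grip force at its end, in the units of the state.
- r.read_state(): the state, without advancing time (a new reading comes with each control period).
- r.camera(name): name is "side" or "top" or "wrist"; returns a dict with "pixels" (384x512x3 uint8, red, green, blue), "camera_matrix" (3x3 intrinsics, pixels), "cam_to_world" (4x4, takes a point from camera to world coordinates); the wrist camera has in their place "hand_eye" (4x4, takes a point from camera to tool coordinates, whose origin is the TCP and whose axes are the flange's). Camera axes: x right, y up, looking along -z (the intrinsics and any distortion apply to the point x, -y, -z); pixel columns grow to the right and rows downward; lengths in m; the calibration is good to about 2 mm. The wrist camera is an equidistant fisheye: a pixel r from the principal point sees the ray r / f radians off the axis. A picture is of the moment at which its call begins: read the wrist's pose just before it. There is no depth.
- r.close_job(): hands the job in; it is judged then, once.
The state is a dict: "time": time; "joint_positions": joint angles; "joint_vel": joint speeds; "joint_torque": joint torques, N m; "ee_pos": TCP position; "eef_rot": TCP orientation; "ft_force": force on the tool from outside, world axes, zero at the start; "torque": the same for the moment, N m; "width": finger opening in m; "grip_force": force on a finger pad.
Only numpy, scipy, OpenCV 4.12 (cv2) and the standard library are available. Lean on these libraries where they do the work, as an engineer would, in place of code of your own. Each camera call takes 0.05 s, during which the arm holds its last target. There are 200 camera calls.

### The job

Clear the jar off the sprung lapping plate and stand it in the shallow tray, then lift the lapping block out of the bin and, lying lengthwise on the plate and pressed so that the plate sinks about half its spring travel (never to the bottom), slide it from beside the fence to the open end in one unbroken straight stroke without letting up. Then set the block down flat in the tray, next to the jar. Set things down gently, keep the jars upright and leave everything else where it is.

Things in the scene. Friction and masses are not known exactly. Their poses are not given: they have to be found in the camera images.
- station: lapping station, fixed to the bench: grey base 235 x 115 x 30 mm under a sprung steel plate. Origin: centre of its underside on the bench; x runs along its length, z up. An upright steel fence 12 mm thick and 100 mm wide crosses its -x end (from x = -116 to -104 mm, top 74 mm above the bench); the +x end is open.
- plate_top (a point): centre of the top face of the sprung steel plate (200 mm along the station's x, 96 mm wide, 14 mm thick); 60 mm above the bench when not pressed. It stays level and moves only straight down.
- plate (a joint): how far the sprung plate is pressed down, m: 0 at rest, 0.014 at the bottom stop. It starts to sink at about 5 N, then 0.4 N per mm; it springs back.
- block: lapping block: flat aluminium sole 80 x 44 x 22 mm with a black upright ridge handle 60 mm long (along x), 24 mm wide (along y) and 50 mm high centred on it, reaching from 21 to 71 mm above the underside; about 0.3 kg. Origin: centre of the underside; x along its length, z up. Starts flat in the bin.
- bin: white open bin 240 x 170 x 55 mm (along its x, y, z), walls and floor 5 mm. Origin: centre of its underside. Fixed. On either side of the station.
- puck: black round specimen mount, 54 mm in diameter, 38 mm high, in the bin at the other end from the block. Origin: centre of its underside. Bystander.
- tray: white shallow tray 250 x 180 x 16 mm (along its x, y, z), walls and floor 4 mm. Origin: centre of its underside. Fixed. On the other side of the station from the bin.
- jar: the jar to clear: clear round jar with yellow cap, 54 mm in diameter, 82 mm high, 0.14 kg, standing on the sprung plate. Origin: centre of its underside, z up.
- short_jar: short clear jar with yellow cap, 48 mm in diameter, 48 mm high, standing in the tray near its +y wall. Origin: centre of its underside. Bystander, stays in place.
- wash_bottle: white bottle with red cap, 64 mm in diameter, 165 mm high, standing on the bench beyond the station. Origin: centre of its underside. Bystander.
- carton: cardboard carton 60 x 100 x 85 mm high on the bench beyond the station. Origin: centre of its underside. Bystander.
- driver: screwdriver, 170 mm long, lying on the bench beyond the station, long axis x; origin on its axis at mid-length. Bystander.
- battery_box: battery holder 65 x 62 x 26 mm high on the bench between robot and station. Origin: centre of its underside. Bystander.

How it is judged:
On the way, in this order (a step that is already met when the one before it is completed fails the run):
1. the jar stands in the tray, let go (x of jar in the frame of tray between -0.1 and 0.1 m and y of jar in the frame of tray between -0.065 and 0.065 m and z of jar in the frame of tray between 0 and 0.009 m and angle between jar's own z axis and vertical below 0.1 rad and contact force between the fingers and jar below 0.1 N and linear speed of jar below 0.02 m/s), for 0.2 s.
2. the block, lengthwise and flat, is pressed on the plate beside the fence (its centre 38 mm or more from the plate's middle, plate sunk 2 to 12 mm) (value of joint plate between 0.002 and 0.012 m and contact force between block and plate above 2 N and angle between block's own z axis and vertical below 0.12 rad and angle between the x axis of block and the x axis of station, either way round below 0.25 rad and y of block in the frame of station between -0.03 and 0.03 m and x of block in the frame of station between -0.075 and -0.038 m), for 0.1 s.
3. the block passes the middle of the plate, still pressed (plate sunk 2 to 12 mm) (value of joint plate between 0.002 and 0.012 m and contact force between block and plate above 2 N and angle between block's own z axis and vertical below 0.12 rad and angle between the x axis of block and the x axis of station, either way round below 0.25 rad and y of block in the frame of station between -0.03 and 0.03 m and x of block in the frame of station between -0.015 and 0.015 m), for 0.1 s.
4. the block reaches the open end, still pressed (its centre 38 mm or more past the middle, plate sunk 2 to 12 mm) (value of joint plate between 0.002 and 0.012 m and contact force between block and plate above 2 N and angle between block's own z axis and vertical below 0.12 rad and angle between the x axis of block and the x axis of station, either way round below 0.25 rad and y of block in the frame of station between -0.03 and 0.03 m and x of block in the frame of station between 0.038 and 0.085 m), for 0.1 s.
At the end, for the whole second after the job is handed in: The jar stands upright (within 0.1 rad) and the block lies flat on its sole (within 0.1 rad) on the tray's floor (undersides within 5 mm of it), both inside its walls, released and at rest; the plate is up and bare (sunk less than 1.5 mm) (x of jar in the frame of tray between -0.1 and 0.1 m and y of jar in the frame of tray between -0.065 and 0.065 m and z of jar in the frame of tray between 0 and 0.009 m and angle between each of jar, block's own z axis and vertical below 0.1 rad and x of block in the frame of tray between -0.105 and 0.105 m and y of block in the frame of tray between -0.07 and 0.07 m and z of block in the frame of tray between 0 and 0.009 m and linear speed of each of jar, block below 0.02 m/s and value of joint plate below 0.0015 m); the robot touches nothing.
It fails at once if the plate pressed to its bottom stop (sunk more than 13.5 mm) (value of joint plate above 0.0135 m).
It fails at once if the block let up in mid-stroke: over the middle of the plate (centre within 28 mm of it) and within 20 mm of its surface, but not pressing it down by 1.2 mm or more (x of block in the frame of station between -0.028 and 0.028 m and y of block in the frame of station between -0.06 and 0.06 m and z of block in the frame of station below 0.08 m and value of joint plate below 0.0012 m).
It fails at once if a jar tipped by more than 0.6 rad (angle between any of jar, short_jar's own z axis and vertical above 0.6 rad).
It fails at once if the jar or the block dropped (faster than 0.6 m/s while out of the fingers) ((linear speed of jar above 0.6 m/s and contact force between the fingers and jar below 0.1 N) or (linear speed of block above 0.6 m/s and contact force between the fingers and block below 0.1 N)).
It fails at once if the short jar, wash bottle, carton, screwdriver or battery holder moved more than 30 mm, or the puck more than 80 mm (distance of any of short_jar, wash_bottle, carton, driver, battery_box from where it was at the start of the episode above 0.03 m or distance of puck from where it was at the start of the episode above 0.08 m).
It also fails if it takes over 58 s, if anything falls off the work surface, if the arm or the gripper's body presses on something with over 40 N, if the wrist force passes 120 N, or if a joint passes its speed limit or range.

## Working session

There is one attempt and no reset: what is moved stays moved. The work goes in short steps, Python scripts to look and compute and a tool call to move; the robot and the scene stay as the last step left them, time stands still between calls to the robot, and variables do not carry over. Pictures are saved under pics/ and viewed, at most 10 in all, crops included, and the job is handed in when it is done.

Besides the shell and the picture viewer there is one more tool, called as name(argument=value, ...) on one line, values as JSON. play_rows: Moves the arm, as the interface text tells. Shifts and turns lie within -1 to 1; 1 stands for 200 mm of shift or pi rad of turn. Its arguments: {"type":"object","properties":{"claw":{"type":"array"},"delta_pos":{"type":"array"},"delta_rot":{"type":"array"},"squeeze":{"type":"number"}},"required":["claw","delta_pos","delta_rot"]}

```bash
ls; mkdir -p pics; python3 - <<'E'
from bench import r
import cv2,pickle,numpy as np
d={}
for n in ("top","side"):
    c=r.camera(n); d[n]=c
    cv2.imwrite(f"pics/{n}0.png",cv2.resize(c["pixels"][:,:,::-1],(800,600),interpolation=cv2.INTER_CUBIC))
    print(n,c["camera_matrix"],c["cam_to_world"],[k for k in c])
pickle.dump(d,open("c0.pkl","wb"))
print(r.read_state(),r.grip_point_offset)
E
```

```text
pics
top [[359.53051938   0.         254.97537579]
 [  0.         359.53051938 194.44791541]
 [  0.           0.           1.        ]] [[-0.04365986  0.97710846 -0.20821355  0.3742044 ]
 [-0.99903002 -0.04389598  0.00348862  0.01305117]
 [-0.00573097  0.20816389  0.97807717  0.96698408]
 [ 0.          0.          0.          1.        ]] ['pixels', 'camera_matrix', 'cam_to_world']
side [[437.25361385   0.         256.3898842 ]
 [  0.         437.25361385 196.10060896]
 [  0.           0.           1.        ]] [[ 0.98456009  0.09236171 -0.14869682  0.39955692]
 [-0.1750235   0.53332326 -0.82760683 -1.03957864]
 [ 0.00286429  0.8408541   0.54125427  0.7540201 ]
 [ 0.          0.          0.          1.        ]] ['pixels', 'camera_matrix', 'cam_to_world']
{'time': 0.1, 'joint_positions': array([ 1.32238299,  0.33279368, -0.06468099,  1.46083354,  0.02158266,
        1.34991668, -0.08848037]), 'joint_vel': array([ 0.00087439, -0.00200305,  0.00060103, -0.003528  ,  0.00078851,
       -0.00129981,  0.00017335]), 'joint_torque': array([ 1.71585078e-03, -6.24547434e+01,  2.49506539e-02, -3.90715027e+01,
       -6.13310211e-02,  3.66885366e-02,  1.53688177e-06]), 'ee_pos': array([ 0.1398516 , -0.60880128,  0.22185418]), 'eef_rot': array([ 9.93631681e-01,  1.12675141e-01, -9.37633535e-05, -6.21346620e-04]), 'ft_force': array([ 0.46384565,  0.09886122, -0.23777163]), 'torque': array([ 0.00234863, -0.00691314,  0.00095199]), 'grip_force': 0.0, 'width': 0.08701313980584739} 0.0187
```

View pics/top0.png

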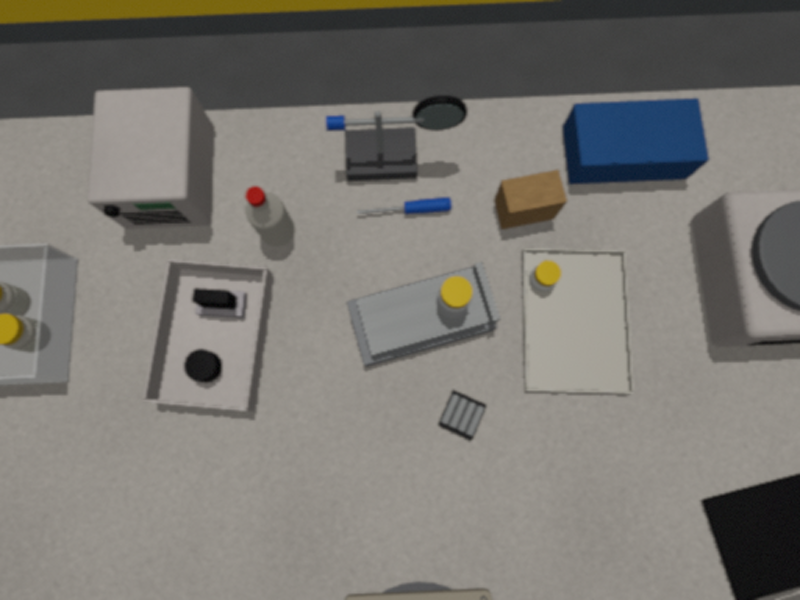

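View pics/side0.png

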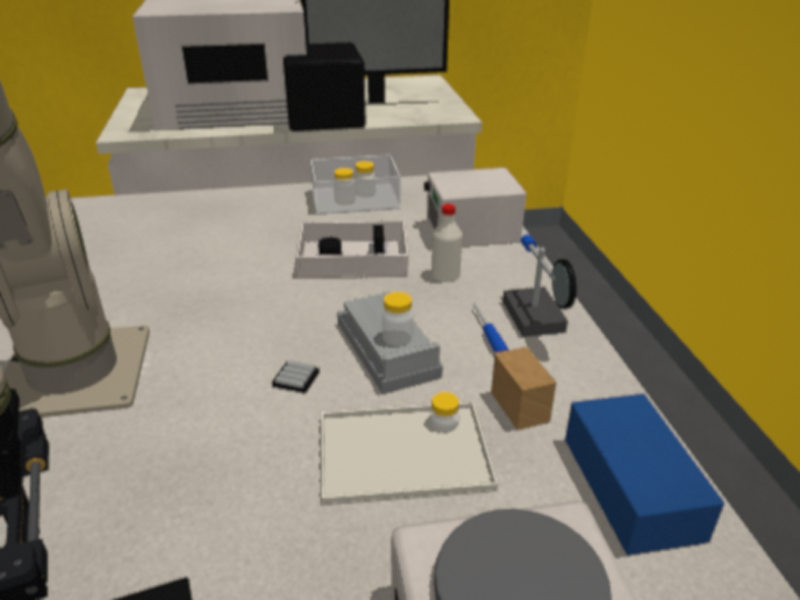

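The top view shows the bin on the left (block at 218,300; puck at 203,366), the station in the middle (jar cap at 456,290) and the tray on the right (short jar cap at 547,273). I need an enlarged view to find the fence and the corners.

```bash
python3 - <<'E'
import cv2,pickle,numpy as np
d=pickle.load(open("c0.pkl","rb"))
t=d["top"]["pixels"][:,:,::-1]; s=d["side"]["pixels"][:,:,::-1]
def crop(im,u0,v0,w,h,k,name):
    o=cv2.resize(im[v0:v0+h,u0:u0+w],None,fx=k,fy=k,interpolation=cv2.INTER_CUBIC)
    for i in range(0,w,10):
        cv2.line(o,(i*k,0),(i*k,6 if i%50 else 14),(0,0,255),1)
    for i in range(0,h,10): cv2.line(o,(0,i*k),(6 if i%50 else 14,i*k),(0,0,255),1)
    return o
a=crop(t,220,150,100,90,6,"")   # 600x540
cv2.imwrite("pics/a.png",a)
b=crop(t,90,160,90,110,5,""); c=crop(s,210,180,80,75,4,"") 
o=np.zeros((550,800,3),np.uint8); o[:550,:450]=b; o[:300,460:780]=c
cv2.imwrite("pics/b.png",o)
E
```

```text
(no output)
```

View pics/a.png

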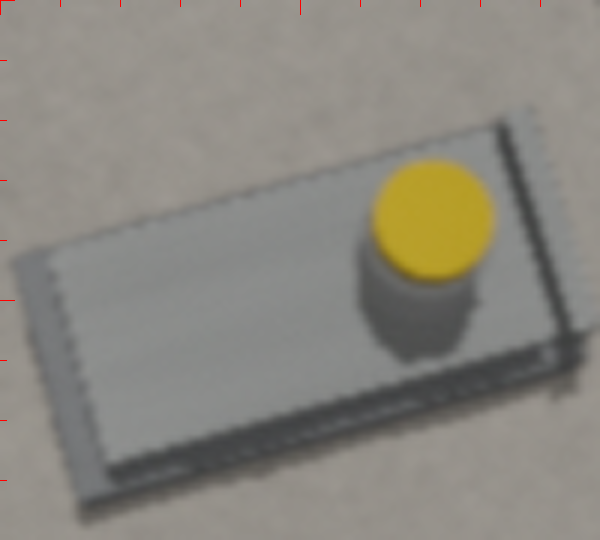

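View pics/b.png

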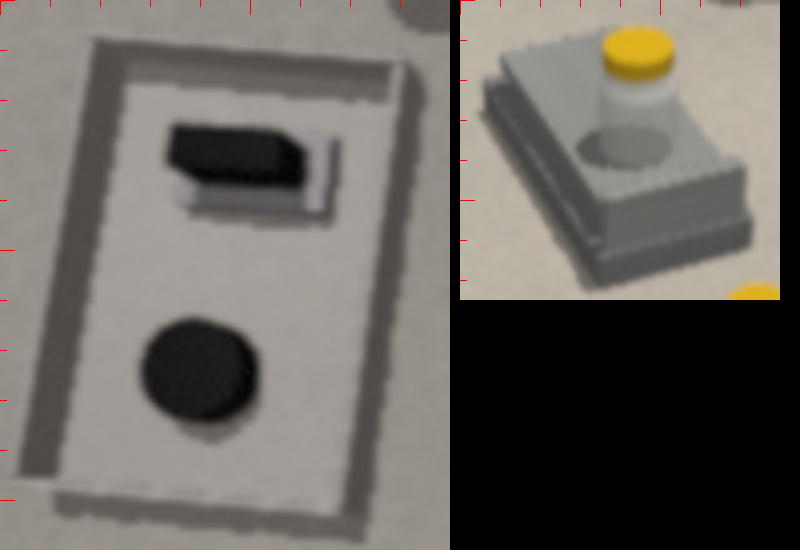

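Crop a puts the fence at the right end, with its top corners at (502,118), (530,106), (598,325) and (570,338). The open end's plate corners are at (50,250) and (108,468), and the jar cap centre is at (434,219). Crop b shows the block's handle top around (228,150), the sole's right-end corners at (328,135) and (325,212), and the puck at (198,368).

```bash
cat > h.py <<'E'
import numpy as np,pickle
from scipy.optimize import least_squares
from scipy.spatial.transform import Rotation as R
d=pickle.load(open("c0.pkl","rb"))
def proj(c,P):
    T=np.linalg.inv(c["cam_to_world"]);p=np.atleast_2d(P)@T[:3,:3].T+T[:3,3]
    q=np.c_[p[:,0],-p[:,1],-p[:,2]]@c["camera_matrix"].T
    return q[:,:2]/q[:,2:]
def back(c,uv,z):
    v=np.linalg.inv(c["camera_matrix"])@[*uv,1]; v=c["cam_to_world"][:3,:3]@[v[0],-v[1],-v[2]]
    o=c["cam_to_world"][:3,3]; return o+v*(z-o[2])/v[2]
def fit(c,L,uv,x0,z0=0):
    L=np.array(L,float)/1000
    def w(x):
        C,S=np.cos(x[2]),np.sin(x[2]); return np.c_[L[:,0]*C-L[:,1]*S+x[0],L[:,0]*S+L[:,1]*C+x[1],L[:,2]+z0]
    s=least_squares(lambda x:(proj(c,w(x))-uv).ravel(),x0,loss="soft_l1")
    return s.x,np.round(proj(c,w(s.x))-uv,1)
E
python3 - <<'E'
from h import *
t=d["top"]
cr=lambda a,k,o:(np.array(a,float)+.5)/k-.5+o
A=lambda a:cr(a,6,[220,150]); B=lambda a:cr(a,5,[90,160]); F=lambda a:cr(a,800/512,[0,0])
L=[(100,-48,60),(100,48,60),(117.5,-57.5,30),(117.5,57.5,30),(-104,-50,74),(-104,50,74),(-116,-50,74),(-116,50,74)]
u=A([(50,250),(108,468),(12,258),(82,500),(502,118),(570,338),(530,106),(598,325)])
print("station",*fit(t,L,u,[.55,0,1.7]))
print("jar",back(t,A((434,219)),.142))
print("tray",*fit(t,[(125,90,16),(125,-90,16),(-125,-90,16),(-125,90,16)],F([(523,251),(624,250),(630,392),(525,392)]),[.5,-.3,0]))
print("sj",back(t,F((547,273)),.052))
print("bin",*fit(t,[(120,85,55),(120,-85,55),(-120,85,55)],B([(95,38),(405,62),(18,478)]),[.5,.3,0]))
print("block handle",back(t,B((228,150)),.076),"sole right",back(t,B((328,135)),.027),back(t,B((325,212)),.027),"left near",back(t,B((180,205)),.027))
print("puck",back(t,B((198,368)),.043), "bat",back(t,F((463,414)),.02),"carton",back(t,F((530,192)),.085),"bottle",back(t,F((256,196)),.165))
E
```

```text
station [ 0.55421744 -0.0282186   1.80089305] [[-0.3  0.3]
 [-0.3 -0.4]
 [-0.3 -0.2]
 [-0.9  1. ]
 [ 0.3 -0.6]
 [ 0.7 -0.5]
 [ 0.1  0.2]
 [ 0.6  0.4]]
jar [ 0.56605252 -0.07772959  0.142     ]
tray [ 0.53660197 -0.29281908 -0.06644213] [[-1.  -1.6]
 [-0.1  0.3]
 [ 1.8  1.2]
 [-0.1 -0.3]]
sj [ 0.61124406 -0.24184863  0.052     ]
bin [ 0.53159185  0.32423375 -0.12291864] [[-0.3 -0.7]
 [ 1.5 -0.6]
 [-0.6  3.2]]
block handle [0.59017088 0.31396958 0.076     ] sole right [0.60791674 0.27688089 0.027     ] [0.56575492 0.27788477 0.027     ] left near [0.57303416 0.35539037 0.027     ]
puck [0.48355396 0.33760914 0.043     ] bat [ 0.38541708 -0.08846598  0.02      ] carton [ 0.74378338 -0.21808554  0.085     ] bottle [0.72300937 0.22010827 0.165     ]
```

play_rows(claw=[0,0,0,0,0,0,0,0], delta_pos=[[0,0,0],[0,0,0],[0,0,0],[0,0,0],[0,0,0],[0,0,0],[0,0,0],[0,0,0]], delta_rot=[[0,0,-0.0456],[0,0,-0.0456],[0,0,-0.0456],[0,0,-0.0456],[0,0,-0.0456],[0,0,-0.0456],[0,0,-0.0456],[0,0,-0.0456]])

```text
time: 0.9
ee_pos: [0.1399, -0.6089, 0.2221]
eef_rot: [0.772, 0.636, 0.0, -0.0]
ft_force: [0.5, 0.6, 0.7]
width: 0.0867
grip_force: 0.0
```

play_rows(claw=[0,0,0,0], delta_pos=[[0,0,0],[0,0,0],[0,0,0],[0,0,0]], delta_rot=[[0,0,-0.0456],[0,0,-0.0456],[0,0,-0.0456],[0,0,0]])

```text
time: 1.3
ee_pos: [0.1398, -0.609, 0.2221]
eef_rot: [0.62, 0.785, 0.0, -0.0]
ft_force: [-0.6, -0.0, 0.9]
width: 0.0871
grip_force: 0.0
```

```bash
cat >> h.py <<'E'
def go(x,y,z,yaw=None):
    from bench import r
    s=r.read_state();p=s["ee_pos"];M=R.from_quat(s["eef_rot"]).as_matrix()
    cy=np.arctan2(M[1,0],M[0,0])
    D=M.T@(np.array([x,y,z])-p)
    print("t",round(s["time"],2),"pos",p.round(4),"yaw",round(cy,3),"tilt",M[:2,2].round(4),"w",round(s["width"],4),"F",s["ft_force"].round(1),"g",round(s["grip_force"],1))
    print("total tool shift/0.2:",(D/.2).round(4),"mm",(D*1000).round(1),"rotz/pi:",None if yaw is None else round(-((yaw-cy+np.pi)%(2*np.pi)-np.pi)/np.pi,4))
E
python3 - <<'E'
from h import *
go(.566,-.078,.222,1.801)
F=lambda a:(np.array(a,float)+.5)/(800/512)-.5
s=d["side"]
print("jar",back(s,F((398,300)),.142),"sj",back(s,F((445,402)),.052))
print("tray",[back(s,F(u),.016) for u in [(321,413),(476,405),(494,487),(320,498)]])
E
```

```text
t 1.3 pos [ 0.1398 -0.609   0.2221] yaw 1.804 tilt [-0.0001  0.0008] w 0.0871 F [-0.6 -0.   0.9] g 0.0
total tool shift/0.2: [2.0909e+00 2.6866e+00 2.4000e-03] mm [4.182e+02 5.373e+02 5.000e-01] rotz/pi: 0.0009
jar [ 0.56654334 -0.08249143  0.142     ] sj [ 0.61215195 -0.24848888  0.052     ]
tray [array([ 0.42062535, -0.19986789,  0.016     ]), array([ 0.67120744, -0.22386235,  0.016     ]), array([ 0.64966506, -0.39810034,  0.016     ]), array([ 0.40550628, -0.37569799,  0.016     ])]
```

play_rows(claw=[0,0,0,0,0,0,0,0], delta_pos=[[0.13,0.168,0],[0.13,0.168,0],[0.13,0.168,0],[0.13,0.168,0],[0.13,0.168,0],[0.13,0.168,0],[0.13,0.168,0],[0.13,0.168,0]], delta_rot=[[0,0,0],[0,0,0],[0,0,0],[0,0,0],[0,0,0],[0,0,0],[0,0,0],[0,0,0]])

```text
time: 2.1
ee_pos: [0.3548, -0.3436, 0.2226]
eef_rot: [0.623, 0.782, -0.0, 0.0]
ft_force: [0.8, -0.2, -0.2]
width: 0.0872
grip_force: 0.0
```

play_rows(claw=[0,0,0,0,0,0,0,0], delta_pos=[[0.13,0.168,0],[0.13,0.168,0],[0.13,0.168,0],[0.13,0.168,0],[0.13,0.168,0],[0.13,0.168,0],[0.13,0.168,0],[0.13,0.168,0]], delta_rot=[[0,0,0],[0,0,0],[0,0,0],[0,0,0],[0,0,0],[0,0,0],[0,0,0],[0,0,0]])

```text
time: 2.9
ee_pos: [0.5689, -0.0799, 0.2224]
eef_rot: [0.623, 0.782, -0.0, 0.0]
ft_force: [-0.3, 0.5, -1.0]
width: 0.087
grip_force: 0.0
```

```bash
python3 - <<'E'
from h import *
import cv2
from bench import r
go(.566,-.080,.088,1.801)
s=r.read_state();c=r.camera("wrist");c["state"]=s;pickle.dump(c,open("w1.pkl","wb"))
print(c["camera_matrix"],c["hand_eye"])
cv2.imwrite("pics/w1.png",cv2.resize(c["pixels"][:,:,::-1],(800,600),interpolation=cv2.INTER_CUBIC))
E
```

```text
t 2.9 pos [ 0.5689 -0.0799  0.2224] yaw 1.796 tilt [-0.0001 -0.0002] w 0.087 F [-0.3  0.5 -1. ] g 0.0
total tool shift/0.2: [ 0.0031 -0.0141  0.6722] mm [  0.6  -2.8 134.4] rotz/pi: -0.0016
[[297.31863964   0.         261.93333122]
 [  0.         297.31863964 190.60676316]
 [  0.           0.           1.        ]] [[-1.45670810e-03  9.68034831e-01  2.50811570e-01  6.74077254e-02]
 [ 9.99998781e-01  1.55120487e-03 -1.79074755e-04 -3.11550858e-04]
 [-5.62410729e-04  2.50811004e-01 -9.68035911e-01 -1.62332733e-01]
 [ 0.00000000e+00  0.00000000e+00  0.00000000e+00  1.00000000e+00]]
```

View pics/w1.png

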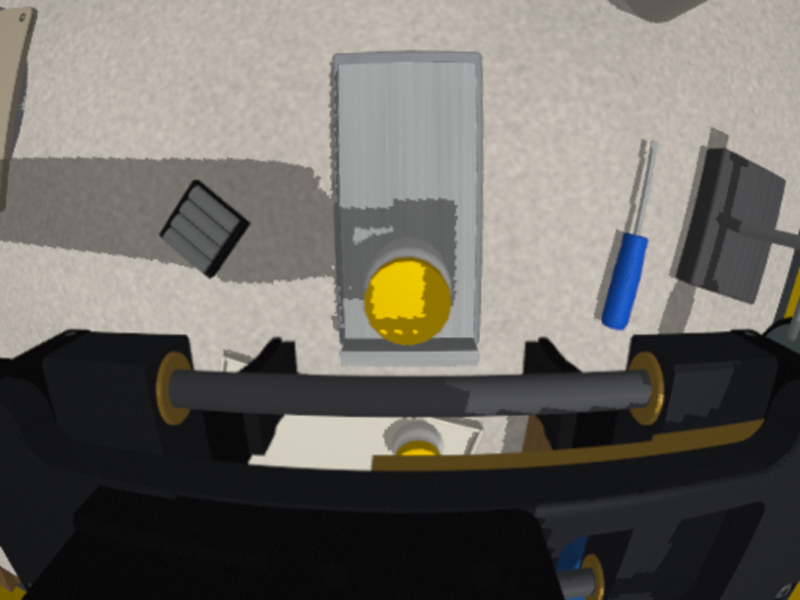

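The wrist view shows the jar cap centre at (408,301) with a radius of about 43. The plate's open-end corners are near (340,66) and (474,65), and the fence top runs from (341,352) to (478,352).

```bash
cat >> h.py <<'E'
def wback(c,a,z,sc=800/512):
    u=(np.array(a,float)+.5)/sc-.5; K=c["camera_matrix"]
    q=(u-[K[0,2],K[1,2]])/K[0,0]; th=np.hypot(*q); n=q/th
    v=np.array([n[0]*np.sin(th),-n[1]*np.sin(th),-np.cos(th)])
    s=c["state"];M=R.from_quat(s["eef_rot"]).as_matrix();H=c["hand_eye"]
    v=M@H[:3,:3]@v;o=M@H[:3,3]+s["ee_pos"]
    return (o+v*(z-o[2])/v[2]).round(4)
E
python3 - <<'E'
from h import *
c=pickle.load(open("w1.pkl","rb"))
for n,a,z in [("jar",(408,301),.142),("capL",(364,301),.142),("capR",(452,301),.142),("pl+ near",(340,66),.06),("pl+ far",(474,65),.06),("fence n",(341,352),.074),("fence f",(478,352),.074)]:
    p=wback(c,a,z); e=p[:2]-[.5542,-.0282]; u=np.array([np.cos(1.801),np.sin(1.801)])
    print(n,p,"st",(e@u).round(4),(e@[-u[1],u[0]]).round(4))
go(.566,-.080,.088,1.801)
E
```

```text
jar [ 0.5672 -0.0774  0.142 ] st -0.0509 -0.0014
capL [ 0.5439 -0.0827  0.142 ] st -0.0507 0.0225
capR [ 0.5904 -0.0721  0.142 ] st -0.051 -0.0252
pl+ near [0.4881 0.0557 0.06  ] st 0.0968 0.0452
pl+ far [0.5789 0.077  0.06  ] st 0.0968 -0.0481
fence n [ 0.5323 -0.1429  0.074 ] st -0.1067 0.0475
fence f [ 0.6286 -0.121   0.074 ] st -0.1073 -0.0513
t 2.95 pos [ 0.5716 -0.0725  0.2223] yaw 1.803 tilt [0.0017 0.0038] w 0.0869 F [-3.5  5.1 -0.4] g 0.0
total tool shift/0.2: [-0.0324 -0.0376  0.6715] mm [ -6.5  -7.5 134.3] rotz/pi: 0.0007
```

play_rows(claw=[0,0,0,0], delta_pos=[[0,0,0.05],[0,0,0.1],[0,0,0.05],[0,0,0]], delta_rot=[[0,0,0],[0,0,0],[0,0,0],[0,0,0]])

```text
time: 3.35
ee_pos: [0.5667, -0.0823, 0.1807]
eef_rot: [0.622, 0.783, -0.001, -0.001]
ft_force: [0.4, -0.7, 0.3]
width: 0.0871
grip_force: 0.0
```

```bash
python3 -c "
from h import *
go(.567,-.078,.088,1.801)"
```

```text
t 3.35 pos [ 0.5667 -0.0823  0.1807] yaw 1.798 tilt [-0.0032 -0.0001] w 0.0871 F [ 0.4 -0.7  0.3] g 0.0
total tool shift/0.2: [0.0205 0.008  0.4636] mm [ 4.1  1.6 92.7] rotz/pi: -0.0008
```

Next I descend over the jar with a small correction, then close gently.

play_rows(claw=[0,0,0,0,0,0,0,0], delta_pos=[[0.01,0.005,0.08],[0.01,0,0.08],[0,0,0.08],[0,0,0.08],[0,0,0.07],[0,0,0.05],[0,0,0.02],[0,0,0]], delta_rot=[[0,0,0],[0,0,0],[0,0,0],[0,0,0],[0,0,0],[0,0,0],[0,0,0],[0,0,0]])

```text
time: 4.15
ee_pos: [0.5681, -0.077, 0.0901]
eef_rot: [0.621, 0.784, -0.0, -0.0]
ft_force: [-0.7, -0.2, -0.1]
width: 0.087
grip_force: 0.0
```

play_rows(claw=[0.2,0.3,0.4,0.5,0.5,0.5,0.5,0.5], delta_pos=[[0,0,0],[0,0,0],[0,0,0],[0,0,0],[0,0,0],[0,0,0],[0,0,0],[0,0,0]], delta_rot=[[0,0,0],[0,0,0],[0,0,0],[0,0,0],[0,0,0],[0,0,0],[0,0,0],[0,0,0]], squeeze=15)

```text
time: 4.95
ee_pos: [0.5682, -0.0771, 0.0907]
eef_rot: [0.621, 0.784, -0.0, 0.0]
ft_force: [-1.4, -1.0, 2.2]
width: 0.0533
grip_force: 15.0
```

play_rows(claw=[0.5,0.5,0.5,0.5,0.5,0.5,0.5,0.5], delta_pos=[[0,0,-0.04],[0,0,-0.09],[0,0,-0.1],[0,0,-0.1],[0,0,-0.07],[-0.041,-0.031,0],[-0.082,-0.061,0],[-0.122,-0.092,0]], delta_rot=[[0,0,0],[0,0,0],[0,0,0],[0,0,0],[0,0,0],[0,0,0],[0,0,0],[0,0,0]])

```text
time: 5.75
ee_pos: [0.5429, -0.1329, 0.1697]
eef_rot: [0.62, 0.785, 0.0, -0.001]
ft_force: [0.4, -0.3, -0.2]
width: 0.0533
grip_force: 15.0
```

play_rows(claw=[0.5,0.5,0.5,0.5,0.5,0.5,0.5,0.5], delta_pos=[[-0.143,-0.107,0],[-0.143,-0.107,0],[-0.143,-0.107,0],[-0.122,-0.092,0],[-0.102,-0.077,0],[-0.082,-0.061,0],[-0.041,-0.031,0],[0,0,0]], delta_rot=[[0,0,0],[0,0,0],[0,0,0],[0,0,0],[0,0,0],[0,0,0],[0,0,0],[0,0,0]])

```text
time: 6.55
ee_pos: [0.4645, -0.3123, 0.1697]
eef_rot: [0.622, 0.783, -0.0, -0.001]
ft_force: [0.0, 0.4, -1.0]
width: 0.0534
grip_force: 15.0
```

```bash
python3 -c "
from h import *
go(.4656,-.310,.036,1.801)"
```

```text
t 6.55 pos [ 0.4645 -0.3123  0.1697] yaw 1.799 tilt [-0.0011  0.0003] w 0.0534 F [ 0.   0.4 -1. ] g 15.0
total tool shift/0.2: [0.0098 0.0089 0.6687] mm [  2.    1.8 133.7] rotz/pi: -0.0007
```

play_rows(claw=[0.5,0.5,0.5,0.5,0.5,0.5,0.5,0.5], delta_pos=[[0,0,0.06],[0,0,0.11],[0,0,0.13],[0,0,0.13],[0,0,0.11],[0,0,0.08],[0,0,0.03],[0,0,0]], delta_rot=[[0,0,0],[0,0,0],[0,0,0],[0,0,0],[0,0,0],[0,0,0],[0,0,0],[0,0,0]])

```text
time: 7.35
ee_pos: [0.4658, -0.3101, 0.0399]
eef_rot: [0.621, 0.784, 0.0, -0.001]
ft_force: [0.8, -0.2, -0.3]
width: 0.0536
grip_force: 15.0
```

play_rows(claw=[0.5,0.5,0.5], delta_pos=[[0,0,0.005],[0,0,0.005],[0,0,0]], delta_rot=[[0,0,0],[0,0,0],[0,0,0]])

```text
time: 7.65
ee_pos: [0.4661, -0.3112, 0.0392]
eef_rot: [0.621, 0.784, -0.0, 0.001]
ft_force: [-0.0, -0.3, -1.1]
width: 0.0535
grip_force: 15.0
```

play_rows(claw=[0.5,0.5,0.5,0.5], delta_pos=[[0,0,0.01],[0,0,0.005],[0,0,0.0],[0,0,0]], delta_rot=[[0,0,0],[0,0,0],[0,0,0],[0,0,0]])

```text
time: 8.05
ee_pos: [0.4658, -0.3109, 0.0356]
eef_rot: [0.621, 0.784, -0.0, 0.0]
ft_force: [-0.4, -0.8, -0.4]
width: 0.0532
grip_force: 15.0
```

play_rows(claw=[0.5,0.5,0.5,0.5], delta_pos=[[0,0,0.005],[0,0,0.005],[0,0,0.0],[0,0,0]], delta_rot=[[0,0,0],[0,0,0],[0,0,0],[0,0,0]])

```text
time: 8.45
ee_pos: [0.4659, -0.3111, 0.0346]
eef_rot: [0.621, 0.784, -0.0, 0.0]
ft_force: [-4.3, 2.0, 10.8]
width: 0.0533
grip_force: 15.0
```

play_rows(claw=[0.38,0.34,0.3,0.2,0.1,0,0,0], delta_pos=[[0,0,-0.003],[0,0,0],[0,0,0],[0,0,0],[0,0,0],[0,0,0],[0,0,-0.05],[0,0,-0.1]], delta_rot=[[0,0,0],[0,0,0],[0,0,0],[0,0,0],[0,0,0],[0,0,0],[0,0,0],[0,0,0]])

```text
time: 9.25
ee_pos: [0.465, -0.3103, 0.0638]
eef_rot: [0.621, 0.784, 0.0, -0.001]
ft_force: [-0.4, -0.7, 1.2]
width: 0.0858
grip_force: 0.0
```

play_rows(claw=[0,0,0,0,0,0], delta_pos=[[0,0,-0.15],[0,0,-0.2],[0,0,-0.2],[0,0,-0.15],[0,0,0],[0,0,0]], delta_rot=[[0,0,0],[0,0,0],[0,0,0],[0,0,0],[0,0,0],[0,0,0]])

```text
time: 9.85
ee_pos: [0.466, -0.311, 0.2051]
eef_rot: [0.621, 0.784, -0.0, 0.001]
ft_force: [0.6, 0.5, -0.5]
width: 0.0869
grip_force: 0.0
```

```bash
python3 - <<'E'
from h import *
import cv2
from bench import r
s=r.read_state();c=r.camera("wrist");c["state"]=s;pickle.dump(c,open("w2.pkl","wb"))
cv2.imwrite("pics/w2.png",cv2.resize(c["pixels"][:,:,::-1],(800,600),interpolation=cv2.INTER_CUBIC))
go(.590,.316,.2,1.478)
E
```

```text
t 9.9 pos [ 0.4655 -0.3108  0.2039] yaw 1.802 tilt [-0.0003 -0.    ] w 0.0871 F [-0.6 -0.4 -0.1] g 0.0
total tool shift/0.2: [2.9083 1.3232 0.0194] mm [581.7 264.6   3.9] rotz/pi: 0.103
```

View pics/w2.png

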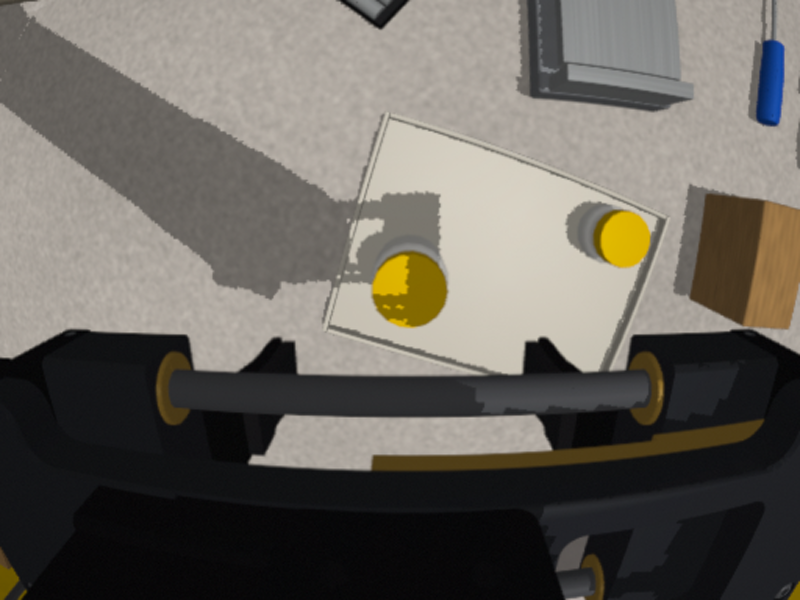

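The jar is upright in the tray, with its cap at (410,290). The tray rim corners are near (387,115), (666,218) and (326,330). I'm now moving over to the block.

play_rows(claw=[0,0,0.1,0.2,0.3,0.4,0.42,0.42], delta_pos=[[0.087,0.04,0],[0.145,0.066,0],[0.204,0.093,0],[0.204,0.093,0],[0.204,0.093,0],[0.204,0.093,0],[0.204,0.093,0],[0.204,0.093,0]], delta_rot=[[0,0,0],[0,0,0],[0,0,0],[0,0,0],[0,0,0],[0,0,0],[0,0,0],[0,0,0]])

```text
time: 10.7
ee_pos: [0.5276, 0.0058, 0.2033]
eef_rot: [0.621, 0.784, -0.0, -0.001]
ft_force: [0.7, 0.2, -0.1]
width: 0.0525
grip_force: 0.0
```

play_rows(claw=[0.42,0.42,0.42,0.42,0.42,0.42,0.42,0.42], delta_pos=[[0.204,0.093,0],[0.204,0.093,0],[0.204,0.093,0],[0.204,0.093,0],[0.204,0.093,0],[0.204,0.093,0],[0.145,0.066,0],[0.087,0.04,0]], delta_rot=[[0,0,0],[0,0,0],[0,0,0],[0,0,0],[0,0,0],[0,0,0],[0,0,0],[0,0,0]])

```text
time: 11.5
ee_pos: [0.5888, 0.3211, 0.2026]
eef_rot: [0.619, 0.785, -0.001, -0.001]
ft_force: [-0.4, 0.4, 0.9]
width: 0.0507
grip_force: 0.0
```

play_rows(claw=[0.42,0.42,0.42,0.42,0.42], delta_pos=[[0,0,0],[0,0,0],[0,0,0],[0,0,0],[0,0,0]], delta_rot=[[0,0,0.03],[0,0,0.04],[0,0,0.033],[0,0,0],[0,0,0]])

```text
time: 12.0
ee_pos: [0.5902, 0.3173, 0.2035]
eef_rot: [0.738, 0.675, -0.001, -0.0]
ft_force: [-0.8, 0.3, -0.4]
width: 0.0504
grip_force: 0.0
```

```bash
python3 - <<'E'
from h import *
import cv2
from bench import r
s=r.read_state();c=r.camera("wrist");c["state"]=s;pickle.dump(c,open("w3.pkl","wb"))
cv2.imwrite("pics/w3.png",cv2.resize(c["pixels"][:,:,::-1],(800,600),interpolation=cv2.INTER_CUBIC))
go(.590,.316,.036,1.478)
c=pickle.load(open("w2.pkl","rb"))
for a,z in [((387,115),.016),((666,218),.016),((326,330),.016),((410,290),.086),((623,239),.052)]: print(wback(c,a,z))
E
```

```text
t 12.05 pos [0.5904 0.3172 0.2036] yaw 1.482 tilt [-0.0009 -0.0003] w 0.0504 F [ 0.   0.5 -0.5] g 0.0
total tool shift/0.2: [-5.700e-03 -8.000e-04  8.379e-01] mm [ -1.1  -0.2 167.6] rotz/pi: 0.0012
[ 0.423  -0.2009  0.016 ]
[ 0.6654 -0.2176  0.016 ]
[ 0.4119 -0.3755  0.016 ]
[ 0.4662 -0.3114  0.086 ]
[ 0.6116 -0.2459  0.052 ]
```

View pics/w3.png

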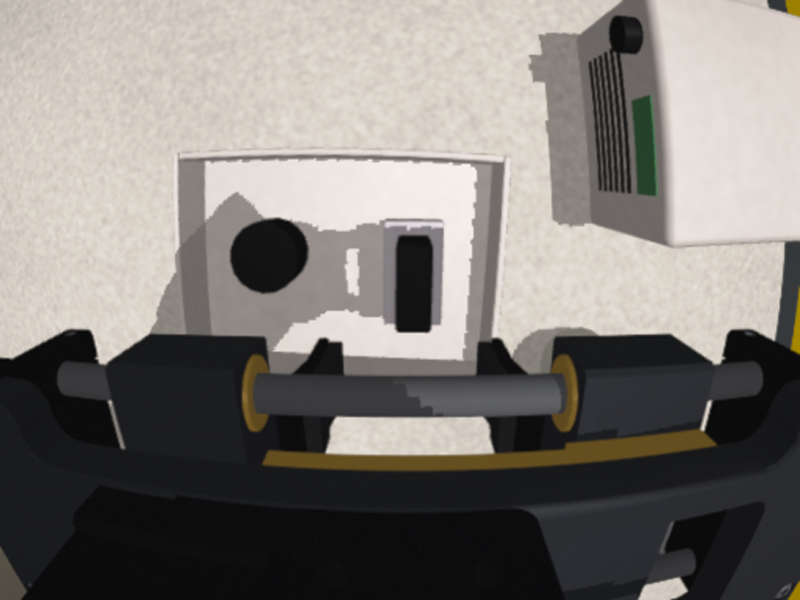

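The block lies aligned with the tool. Its sole corners are near (385,222), (443,222), (385,325) and (441,325), and the handle top's near end spans (396,331) to (431,331).

```bash
python3 - <<'E'
from h import *
c=pickle.load(open("w3.pkl","rb"))
for a,z in [((385,221),.027),((443,221),.027),((385,325),.027),((441,325),.027),((397,331),.076),((431,331),.076),((397,240),.076),((432,240),.076)]: print(wback(c,a,z))
E
```

```text
[0.5756 0.3564 0.027 ]
[0.6178 0.3527 0.027 ]
[0.5676 0.2774 0.027 ]
[0.6103 0.2736 0.027 ]
[0.5792 0.2881 0.076 ]
[0.6014 0.2861 0.076 ]
[0.5849 0.3478 0.076 ]
[0.6068 0.3459 0.076 ]
```

play_rows(claw=[0.42,0.42,0.42,0.42,0.42,0.42,0.42,0.42], delta_pos=[[-0.005,0.013,0.08],[0,0,0.15],[0,0,0.18],[0,0,0.18],[0,0,0.13],[0,0,0.08],[0,0,0.03],[0,0,0]], delta_rot=[[0,0,0.002],[0,0,0],[0,0,0],[0,0,0],[0,0,0],[0,0,0],[0,0,0],[0,0,0]])

```text
time: 12.85
ee_pos: [0.5934, 0.3155, 0.0377]
eef_rot: [0.741, 0.671, -0.0, -0.0]
ft_force: [-0.5, -0.0, -0.4]
width: 0.0506
grip_force: 0.0
```

play_rows(claw=[0.5,0.6,0.7,0.8,0.8,0.8,0.8,0.8], delta_pos=[[0,0,0],[0,0,0],[0,0,0],[0,0,0],[0,0,0],[0,0,0],[0,0,0],[0,0,0]], delta_rot=[[0,0,0],[0,0,0],[0,0,0],[0,0,0],[0,0,0],[0,0,0],[0,0,0],[0,0,0]], squeeze=45)

```text
time: 13.65
ee_pos: [0.5937, 0.3157, 0.0386]
eef_rot: [0.741, 0.671, 0.0, 0.0]
ft_force: [-1.4, -2.0, 6.7]
width: 0.0239
grip_force: 45.1
```

```bash
python3 -c "
from h import *
go(.5654,-.0767,.16,1.802)"
```

```text
t 13.65 pos [0.5937 0.3157 0.0386] yaw 1.472 tilt [0.0004 0.0001] w 0.0239 F [-1.4 -2.   6.7] g 45.1
total tool shift/0.2: [-1.9662  0.0536 -0.6072] mm [-393.2   10.7 -121.4] rotz/pi: -0.1051
```

play_rows(claw=[0.8,0.8,0.8,0.8,0.8,0.8,0.8,0.8], delta_pos=[[0,0,-0.05],[0,0,-0.12],[0,0,-0.15],[0,0,-0.14],[0,0,-0.1],[0,0,-0.05],[-0.079,0.003,0],[-0.139,0.005,0]], delta_rot=[[0,0,0],[0,0,0],[0,0,0],[0,0,0],[0,0,0],[0,0,0],[0,0,0],[0,0,0]])

```text
time: 14.45
ee_pos: [0.5897, 0.2737, 0.1597]
eef_rot: [0.74, 0.673, 0.0, -0.001]
ft_force: [0.3, -0.6, -2.3]
width: 0.0237
grip_force: 45.1
```

play_rows(claw=[0.8,0.8,0.8,0.8,0.8,0.8,0.8,0.8], delta_pos=[[-0.179,0.006,0],[-0.198,0.007,0],[-0.198,0.007,0],[-0.198,0.007,0],[-0.198,0.007,0],[-0.198,0.007,0],[-0.198,0.007,0],[-0.179,0.006,0]], delta_rot=[[0,0,0],[0,0,0],[0,0,0],[0,0,0],[0,0,0],[0,0,0],[0,0,0],[0,0,0]])

```text
time: 15.25
ee_pos: [0.5702, -0.0391, 0.1595]
eef_rot: [0.742, 0.671, -0.001, -0.0]
ft_force: [0.7, 0.2, -2.5]
width: 0.0238
grip_force: 45.1
```

play_rows(claw=[0.8,0.8,0.8,0.8,0.8,0.8,0.8,0.8], delta_pos=[[-0.139,0.005,0],[-0.079,0.003,0],[0,0,0],[0,0,0],[0,0,0],[0,0,0],[0,0,0],[0,0,0]], delta_rot=[[0,0,0],[0,0,0],[0,0,-0.015],[0,0,-0.03],[0,0,-0.03],[0,0,-0.03],[0,0,0],[0,0,0]])

```text
time: 16.05
ee_pos: [0.5682, -0.0796, 0.1599]
eef_rot: [0.622, 0.783, 0.0, -0.0]
ft_force: [-0.4, -0.3, -2.3]
width: 0.0237
grip_force: 45.1
```

```bash
python3 - <<'E'
from h import *
import cv2
from bench import r
s=r.read_state();c=r.camera("wrist");c["state"]=s;pickle.dump(c,open("w4.pkl","wb"))
go(.5678,-.0806,.098,1.801)
t=r.camera("side")
a=cv2.resize(c["pixels"][0:256,120:400,::-1],None,fx=2,fy=2,interpolation=cv2.INTER_CUBIC)
b=cv2.resize(t["pixels"][160:288,200:320,::-1],None,fx=2,fy=2,interpolation=cv2.INTER_CUBIC)
o=np.zeros((512,800,3),np.uint8);o[:,:560]=a;o[:256,560:800]=b
cv2.imwrite("pics/w4.png",o)
E
```

```text
t 16.1 pos [ 0.5682 -0.0798  0.16  ] yaw 1.8 tilt [-0.0003  0.0002] w 0.0238 F [-0.3 -0.3 -2.9] g 45.1
total tool shift/0.2: [-0.0035 -0.003   0.3098] mm [-0.7 -0.6 62. ] rotz/pi: -0.0004
```

View pics/w4.png

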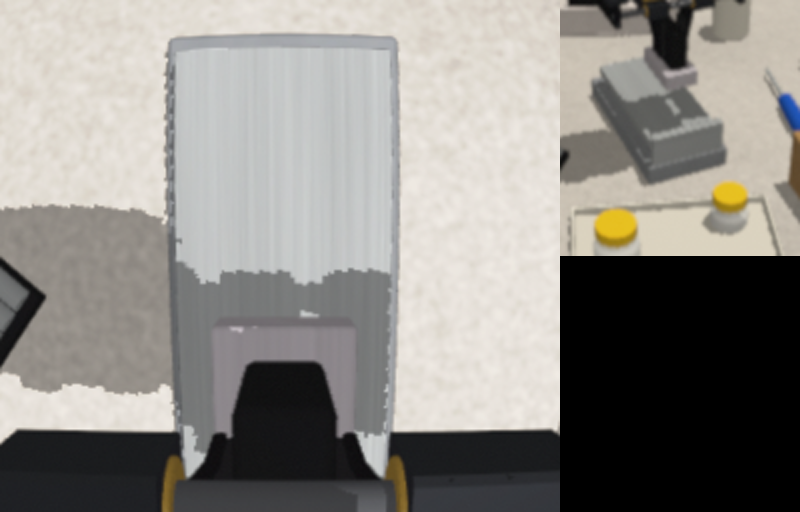

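The block is centred over the plate and aligned with it (sole edge at 212–356 against plate edges at 176–390). I'm descending.

play_rows(claw=[0.8,0.8,0.8,0.8,0.8,0.8,0.8,0.8], delta_pos=[[-0.003,0,0.03],[0,0,0.06],[0,0,0.07],[0,0,0.07],[0,0,0.05],[0,0,0.03],[0,0,0],[0,0,0]], delta_rot=[[0,0,0],[0,0,0],[0,0,0],[0,0,0],[0,0,0],[0,0,0],[0,0,0],[0,0,0]])

```text
time: 16.95
ee_pos: [0.5687, -0.0808, 0.0984]
eef_rot: [0.621, 0.784, 0.0, 0.0]
ft_force: [0.3, 0.5, -2.9]
width: 0.0236
grip_force: 45.1
```

play_rows(claw=[0.8,0.8,0.8,0.8], delta_pos=[[0,0,0.01],[0,0,0.01],[0,0,0],[0,0,0]], delta_rot=[[0,0,0],[0,0,0],[0,0,0],[0,0,0]])

```text
time: 17.35
ee_pos: [0.5685, -0.0809, 0.0942]
eef_rot: [0.621, 0.784, -0.0, 0.0]
ft_force: [-0.1, -0.2, -2.3]
width: 0.0235
grip_force: 45.1
```

play_rows(claw=[0.8,0.8,0.8,0.8], delta_pos=[[0,0,0.01],[0,0,0.005],[0,0,0],[0,0,0]], delta_rot=[[0,0,0],[0,0,0],[0,0,0],[0,0,0]])

```text
time: 17.75
ee_pos: [0.5687, -0.0809, 0.0915]
eef_rot: [0.621, 0.784, 0.0, 0.0]
ft_force: [-0.8, -0.5, 3.1]
width: 0.0235
grip_force: 45.1
```

play_rows(claw=[0.8,0.8,0.8,0.8,0.8,0.8], delta_pos=[[0,0,0.008],[0,0,0.009],[0,0,0.008],[0,0,0],[0,0,0],[0,0,0]], delta_rot=[[0,0,0],[0,0,0],[0,0,0],[0,0,0],[0,0,0],[0,0,0]])

```text
time: 18.35
ee_pos: [0.5687, -0.0809, 0.0863]
eef_rot: [0.621, 0.784, 0.0, 0.0]
ft_force: [-0.3, 0.2, 5.3]
width: 0.0236
grip_force: 45.1
```

```bash
python3 - <<'E'
from h import *
import cv2
from bench import r
u=np.array([np.cos(1.801),np.sin(1.801)]);e=np.array([.556,-.030])+.056*u
go(*e,.0866,1.801)
f=[]
for i in range(3): r.camera("top"); f.append(r.read_state()["ft_force"])
print(np.mean(f,0),np.array(r.read_state()["torque"]).round(2))
E
```

```text
t 18.35 pos [ 0.5687 -0.0809  0.0863] yaw 1.802 tilt [ 0.0006 -0.0001] w 0.0236 F [-0.3  0.2  5.3] g 45.1
total tool shift/0.2: [ 0.5421 -0.0036 -0.0016] mm [108.4  -0.7  -0.3] rotz/pi: 0.0002
[-1.2319733 -0.045309   5.5458071] [-0.02  0.15 -0.02]
```

play_rows(claw=[0.8,0.8,0.8,0.8,0.8,0.8,0.8,0.8], delta_pos=[[0.02,0,0],[0.03,0,0],[0.035,0,0],[0.035,0,0],[0.035,0,0],[0.035,0,0],[0.035,0,0],[0.035,0,0]], delta_rot=[[0,0,0],[0,0,0],[0,0,0],[0,0,0],[0,0,0],[0,0,0],[0,0,0],[0,0,0]])

```text
time: 19.3
ee_pos: [0.5573, -0.0311, 0.0865]
eef_rot: [0.621, 0.784, 0.0, 0.001]
ft_force: [1.0, -3.7, 5.1]
width: 0.0236
grip_force: 45.1
```

play_rows(claw=[0.8,0.8,0.8,0.8,0.8,0.8,0.8,0.8], delta_pos=[[0.035,0,0],[0.035,0,0],[0.035,0,0],[0.035,0,0],[0.035,0,0],[0.035,0,0],[0.035,0,0],[0.03,0,0]], delta_rot=[[0,0,0],[0,0,0],[0,0,0],[0,0,0],[0,0,0],[0,0,0],[0,0,0],[0,0,0]])

```text
time: 20.1
ee_pos: [0.5447, 0.0226, 0.0865]
eef_rot: [0.621, 0.784, 0.0, 0.001]
ft_force: [1.3, -3.6, 5.0]
width: 0.0239
grip_force: 45.1
```

play_rows(claw=[0.8,0.8,0.8,0.8], delta_pos=[[0.01,0,0],[0,0,0],[0,0,0],[0,0,0]], delta_rot=[[0,0,0],[0,0,0],[0,0,0],[0,0,0]])

```text
time: 20.5
ee_pos: [0.5441, 0.0251, 0.0865]
eef_rot: [0.621, 0.784, 0.0, 0.001]
ft_force: [-0.0, -0.8, 5.5]
width: 0.0233
grip_force: 45.1
```

```bash
python3 - <<'E'
from h import *
C,S=np.cos(-.07),np.sin(-.07)
p=np.array([.5387,-.2966])+[.028*C+.018*S,.028*S-.018*C]
print(p); go(*p,.17,1.6)
E
```

```text
[ 0.56537246 -0.31651432]
t 20.5 pos [0.5441 0.0251 0.0865] yaw 1.802 tilt [ 0.0013 -0.0002] w 0.0233 F [-0.  -0.8  5.5] g 45.1
total tool shift/0.2: [-1.6875 -0.2866 -0.4172] mm [-337.5  -57.3  -83.4] rotz/pi: 0.0641
```

play_rows(claw=[0.8,0.8,0.8,0.8,0.8,0.8,0.8,0.8], delta_pos=[[0,0,-0.05],[0,0,-0.1],[0,0,-0.12],[0,0,-0.1],[0,0,-0.047],[-0.068,-0.012,0],[-0.118,-0.02,0],[-0.152,-0.026,0]], delta_rot=[[0,0,0],[0,0,0],[0,0,0],[0,0,0],[0,0,0],[0,0,0],[0,0,0],[0,0,0]])

```text
time: 21.3
ee_pos: [0.5469, -0.044, 0.1683]
eef_rot: [0.62, 0.784, -0.0, -0.001]
ft_force: [0.4, -0.3, -3.3]
width: 0.0238
grip_force: 45.1
```

play_rows(claw=[0.8,0.8,0.8,0.8,0.8,0.8,0.8,0.8], delta_pos=[[-0.169,-0.029,0],[-0.169,-0.029,0],[-0.169,-0.029,0],[-0.169,-0.029,0],[-0.169,-0.029,0],[-0.169,-0.029,0],[-0.152,-0.026,0],[-0.118,-0.02,0]], delta_rot=[[0,0,0],[0,0,0],[0,0,0],[0,0,0],[0,0,0],[0,0,0],[0,0,0],[0,0,0]])

```text
time: 22.1
ee_pos: [0.5617, -0.3069, 0.1674]
eef_rot: [0.622, 0.783, -0.001, -0.001]
ft_force: [-0.9, 0.8, -2.3]
width: 0.0239
grip_force: 45.1
```

play_rows(claw=[0.8,0.8,0.8,0.8,0.8,0.8,0.8], delta_pos=[[-0.068,-0.012,0],[0,0,0],[0,0,0],[0,0,0],[0,0,0],[0,0,0],[0,0,0]], delta_rot=[[0,0,0],[0,0,0.015],[0,0,0.025],[0,0,0.024],[0,0,0],[0,0,0],[0,0,0]])

```text
time: 22.8
ee_pos: [0.5642, -0.3169, 0.1692]
eef_rot: [0.696, 0.718, -0.0, -0.0]
ft_force: [0.6, 0.6, -2.7]
width: 0.0233
grip_force: 45.1
```

```bash
python3 -c "
from h import *
go(.5654,-.3165,.041,1.6)"
```

```text
t 22.8 pos [ 0.5642 -0.3169  0.1692] yaw 1.603 tilt [-0.0005  0.0002] w 0.0233 F [ 0.6  0.6 -2.7] g 45.1
total tool shift/0.2: [0.0018 0.0065 0.6409] mm [  0.4   1.3 128.2] rotz/pi: 0.0008
```

play_rows(claw=[0.8,0.8,0.8,0.8,0.8,0.8,0.8,0.8], delta_pos=[[0,0.005,0.06],[0,0,0.11],[0,0,0.13],[0,0,0.13],[0,0,0.11],[0,0,0.07],[0,0,0.03],[0,0,0]], delta_rot=[[0,0,0],[0,0,0],[0,0,0],[0,0,0],[0,0,0],[0,0,0],[0,0,0],[0,0,0]])

```text
time: 23.6
ee_pos: [0.5651, -0.3168, 0.0409]
eef_rot: [0.696, 0.718, -0.0, -0.0]
ft_force: [-0.8, 0.3, -2.3]
width: 0.0239
grip_force: 45.1
```

play_rows(claw=[0.8,0.8,0.8,0.8], delta_pos=[[0,0,0.006],[0,0,0.005],[0,0,0],[0,0,0]], delta_rot=[[0,0,0],[0,0,0],[0,0,0],[0,0,0]])

```text
time: 24.0
ee_pos: [0.5656, -0.3172, 0.0399]
eef_rot: [0.697, 0.718, 0.0, 0.0]
ft_force: [-0.3, 0.4, -2.0]
width: 0.0234
grip_force: 45.1
```

play_rows(claw=[0.8,0.8,0.8,0.8], delta_pos=[[0,0,0.005],[0,0,0.005],[0,0,0],[0,0,0]], delta_rot=[[0,0,0],[0,0,0],[0,0,0],[0,0,0]])

```text
time: 24.4
ee_pos: [0.5654, -0.3171, 0.0376]
eef_rot: [0.697, 0.718, -0.0, 0.0]
ft_force: [-1.1, 0.7, 0.4]
width: 0.0237
grip_force: 45.1
```

Contact shows at the expected height. I'll release to a partial opening, then lift away.

play_rows(claw=[0.7,0.65,0.55,0.5,0.45,0.45,0.45,0.45], delta_pos=[[0,0,0.002],[0,0,0],[0,0,0],[0,0,0],[0,0,0],[0,0,0],[0,0,-0.05],[0,0,-0.1]], delta_rot=[[0,0,0],[0,0,0],[0,0,0],[0,0,0],[0,0,0],[0,0,0],[0,0,0],[0,0,0]])

```text
time: 25.2
ee_pos: [0.5645, -0.3166, 0.0664]
eef_rot: [0.696, 0.718, -0.0, -0.001]
ft_force: [0.1, -0.2, 0.5]
width: 0.0479
grip_force: 0.0
```

play_rows(claw=[0.45,0.45,0.45,0.45,0.45,0.45,0.45], delta_pos=[[0,0,-0.15],[0,0,-0.2],[0,0,-0.2],[0,0,-0.15],[0,0,-0.1],[0,0,0],[0,0,0]], delta_rot=[[0,0,0],[0,0,0],[0,0,0],[0,0,0],[0,0,0],[0,0,0],[0,0,0]])

```text
time: 25.9
ee_pos: [0.5654, -0.3169, 0.2274]
eef_rot: [0.696, 0.718, 0.0, 0.0]
ft_force: [0.3, -0.3, -0.4]
width: 0.0476
grip_force: 0.0
```

```bash
python3 - <<'E'
from h import *
import cv2
from bench import r
go(.5,-.3,.2)
s=r.read_state();c=r.camera("wrist");t=r.camera("side")
o=np.zeros((450,800,3),np.uint8)
o[:384,:400]=cv2.resize(c["pixels"][0:256,120:387,::-1],(400,384)); o[:400,400:]=cv2.resize(t["pixels"][160:350,180:370,::-1],(400,400))
cv2.imwrite("pics/end.png",o)
E
```

```text
t 25.9 pos [ 0.5654 -0.3169  0.2274] yaw 1.601 tilt [ 0.0006 -0.0005] w 0.0476 F [ 0.3 -0.3 -0.4] g 0.0
total tool shift/0.2: [ 0.0945 -0.3244  0.1367] mm [ 18.9 -64.9  27.3] rotz/pi: None
```

View pics/end.png

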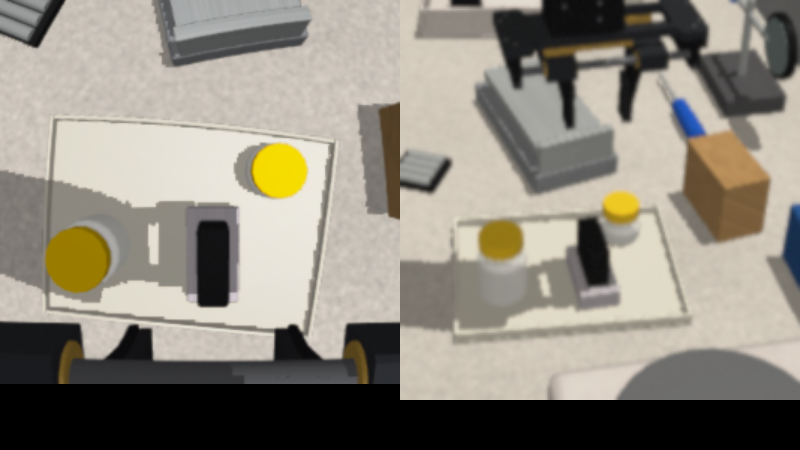

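The jar (78,258) is upright and the block (213,258) lies flat beside it in the tray. The short jar hasn't moved, and the plate is bare. I'm handing the job in.

```bash
python3 -c "
from bench import r
print(r.close_job())"
```

```text
the job is handed in; nothing more can be done
None
```

I handed the job in at about 26 s; no verdict came back. The jar stands upright in the tray, the block was stroked from the fence to the open end with the plate about 7 mm down, and it now lies flat in the tray next to the jar.

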